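# Index the neck-down bottle rack to its next hole

## Task

Bring the next bottle in front of the light panel: with a fingertip press in the spring plunger on top of the rack's hand post, push the rack round clockwise (seen from above) to the next hole of the index plate, and let the plunger spring fully out there so that the rack is locked again. One hole only. Only press and push: lift nothing, do not touch the bottles in the rack, and leave the things on the bench where they are.

Things in the scene. Friction and masses are not known exactly. Their poses are not given: they have to be found in the camera images.
- rack (a joint): Turn of the bottle rack about its vertical axis, rad: 0 at the start, pin in a hole; grows clockwise seen from above. The six index holes are 1.047 rad (60 degrees) apart, so the next one clockwise is at 1.047. In a hole the pin leaves 0.009 rad of play either way. Friction is light (1 to 2 N at the hand post) and the rack hardly coasts.
- plunger (a joint): How far the spring plunger is pressed in (down), m: 0 fully out, 0.018 at its stop; 4 N to start it, 9 N at the stop. The index pin moves with it: pressed 0.011 or more it is clear under the plate and the rack can turn. Let go between holes, the pin rides on the plate's underside (about 0.010) and springs up by itself when a hole comes over it.
- thumb_head (a point): Centre of the flat top of the plunger's head, a black mushroom button 42 mm across on top of the upright hand post; 220 mm above the bench with the plunger out. Post and plunger belong to the rack and go round with it, 172 mm from its axis. The point's x axis points radially outward.
- ear_ahead (a point): Top edge, middle of its inner face, of the guard ear that stands beside the head on the side towards which the rack is to turn: upright flat steel, 6 mm thick, 26 mm wide radially, its top 20 mm above the head's top. A like ear stands behind the head, 64 mm between their inner faces: shut fingertips fit in between. With the pin out, pushing an ear turns the rack.
- post_mid (a point): On the centre line of the hand post, 130 mm above the bench: an upright steel tube, 28 mm thick, fixed to the rack, 172 mm from its axis. The ears stand on a cross bar at its top.
- rack_base: Fixed base: grey foot with a steel index plate, radius 155 mm, 8 mm thick, top 54 mm above the bench, with six 14.5 mm holes on a 140 mm radius. Origin on the rack's axis at bench height. From its x axis, anticlockwise from above, the post starts at +120 degrees, the next hole is at +60, the light panel (110 mm wide, top at 255 mm) at -90, 194 mm from the axis.
- rack_axis (a point): Point on the rack's vertical turning axis, at the top of the index plate, 54 mm above the bench.
- next_hole (a point): Mouth of the index hole, in the fixed plate, to which the pin is to be brought: 60 degrees clockwise of the starting hole, 140 mm from the axis.
- bottle1: Small sparkling-wine bottle of dark glass standing neck down in the rack, loose, 58 mm thick, 190 mm long, 0.2 to 0.5 kg; origin at the underside of its cap, which rests on the rack's pan 64 mm above the bench, 75 mm from the axis; its z axis points up. Top 254 mm above the bench.
- bottle2: Small sparkling-wine bottle of dark glass standing neck down in the rack, loose, 58 mm thick, 190 mm long, 0.2 to 0.5 kg; origin at the underside of its cap, which rests on the rack's pan 64 mm above the bench, 75 mm from the axis; its z axis points up. Top 254 mm above the bench.
- bottle3: Small sparkling-wine bottle of dark glass standing neck down in the rack, loose, 58 mm thick, 190 mm long, 0.2 to 0.5 kg; origin at the underside of its cap, which rests on the rack's pan 64 mm above the bench, 75 mm from the axis; its z axis points up. Top 254 mm above the bench.
- bottle4: Small sparkling-wine bottle of dark glass standing neck down in the rack, loose, 58 mm thick, 190 mm long, 0.2 to 0.5 kg; origin at the underside of its cap, which rests on the rack's pan 64 mm above the bench, 75 mm from the axis; its z axis points up. Top 254 mm above the bench.
- bottle5: Small sparkling-wine bottle of dark glass standing neck down in the rack, loose, 58 mm thick, 190 mm long, 0.2 to 0.5 kg; origin at the underside of its cap, which rests on the rack's pan 64 mm above the bench, 75 mm from the axis; its z axis points up. Top 254 mm above the bench.
- spare_bottle: The same kind of bottle standing upright on the bench, 58 mm thick, 190 mm tall; origin at the centre of its underside.
- cap_tray: Grey tray of crown caps on the bench, 120 x 90 x 35 mm; origin at the centre of its underside.
- cap_lifter: Wooden-handled crown-cap lifter lying on the bench, about 170 mm long, 14 mm thick; origin at its underside.

How it is judged:
On the way, in this order (a step that is already met when the one before it is completed fails the run):
1. the plunger is pressed in far enough to free the rack, still at its first hole (value of joint plunger above 0.0095 m and value of joint rack below 0.1 rad), for 0.1 s.
2. the rack is turned clockwise, more than half way to the next hole (value of joint rack above 0.55 rad), for 0.1 s.
At the end, for the whole second after the job is handed in: The rack stands still at the next hole clockwise (1.047 rad, within 0.03 rad) with the plunger fully out again (within 3 mm), the bottles stand in their pockets, not lifted and not tilted by more than 0.15 rad, and the three things on the bench are within 20 mm of where they were (value of joint rack between 1.017 and 1.077 rad and value of joint plunger below 0.003 m and not (velocity of joint rack above 0.03 rad/s) and not (velocity of joint rack below -0.03 rad/s) and z of each of bottle1, bottle2, bottle3, bottle4, bottle5 in the frame of rack_base below 0.069 m and angle between each of bottle1, bottle2, bottle3, bottle4, bottle5's own z axis and vertical below 0.15 rad and distance of each of spare_bottle, cap_tray, cap_lifter from where it was at the start of the episode below 0.02 m); the robot touches nothing.
It fails at once if the rack is turned the wrong way (anticlockwise by more than 0.1 rad) (value of joint rack below -0.1 rad).
It fails at once if the rack is turned past the next hole (by more than 0.2 rad) (value of joint rack above 1.25 rad).
It fails at once if a bottle in the rack is lifted or tipped (z of any of bottle1, bottle2, bottle3, bottle4, bottle5 in the frame of rack_base above 0.075 m or angle between any of bottle1, bottle2, bottle3, bottle4, bottle5's own z axis and vertical above 0.2 rad).
It fails at once if the robot touches a bottle in the rack (over 0.5 N) (contact force between any of the fingers, the arm and bottle1 above 0.5 N or contact force between any of the fingers, the arm and bottle2 above 0.5 N or contact force between any of the fingers, the arm and bottle3 above 0.5 N or contact force between any of the fingers, the arm and bottle4 above 0.5 N or contact force between any of the fingers, the arm and bottle5 above 0.5 N).
It fails at once if a thing lying on the bench is moved (over 20 mm) (distance of any of spare_bottle, cap_tray, cap_lifter from where it was at the start of the episode above 0.02 m).
It also fails if it takes over 45 s, if anything falls off the work surface, if the arm or the gripper's body presses on something with over 40 N, if the wrist force passes 120 N, or if a joint passes its speed limit or range.

## Robot

A 6-joint arm with a two-finger parallel gripper is mounted at the origin on the work surface. World frame = base frame: x ahead of the robot, y to its left, z up, the work surface at z = 0. Lengths are in m, angles in rad, forces in N, time in s.
With the tool pointing down it reaches from about 0.35 to 0.975 m from the base axis. Payload 4.9 kg.
Tool frame: the origin (TCP) lies between the finger pads; the fingertips stand 17 mm ahead of it and the grasp point (between the pads) lies 2 mm behind it; z points along the fingers, y is the direction in which the jaws open and shut (so a half turn about z gives the same grasp; the last joint's range is limited). The gripper opens to 85 mm and grips with 20 to 120 N. Pads are 22 mm wide; open, the fingers measure 114 mm over their backs; the gripper's body (76 mm by 85 mm) begins 54 mm behind the grasp point. The pads swing forward as they close: fully open they stand 13 mm farther back than shut.
Start: joints at [1.12, 0.053, 1.613, -0, 1.476, -0.119], TCP at [0.204, 0.591, 0.248] pointing down, gripper open.
Joint ranges: [-3.01, 3.01], [-1.01, 2.22], [0.06, 2.58], [-1.02, 4.17], [0.09, 2.62], [-3.14, 3.14]. Speed limits (rad/s): [2.57, 2.57, 3.14, 3.14, 3.14, 3.14].

## Interface

Orientations are given as a unit quaternion [w, x, y, z].
In Python, from plant import state, grab_frame, camera_model, job_done, find_in, silhouettes, landmark_of gives the robot as it stands.
- The arm moves only by the shell command python3 -m crank 'ROWS'. ROWS is JSON, a list of rows, each an object with "angular": the turn, a rotation vector about the tool's x, y, z each as a share of 5 degrees, from -1 to 1, a list of three; "delta_pos": the shift along the tool's x, y, z each as a share of 3 cm, from -1 to 1, a list of three; "gripper": the opening, from 0 (shut) to 1 (fully open). In form: [{"angular": [ax, ay, az], "delta_pos": [tx, ty, tz], "gripper": gripper}, ...]. A call has 1 to 12 rows; each row shifts and turns the commanded pose from where the row before left it, along the tool's axes as they then stand; what a row does not reach is not made up. A row lasts 1/8 s, in which the tool goes at most 62.5 mm and 10.7 degrees, less where a joint would pass 70% of its speed; a pose out of reach is approached as far as the arm can. A call with a number of a shift or a turn outside -1 to 1 is refused whole. A call with a gripper value outside its range is refused whole. The fingers move at their own pace and stop on an object; the grip force is fixed at half the most. Time passes only in rows, so rows that do not move let the fingers close. It gives the time, the measured TCP pose, the force and the opening at its end, in the units of the state.
- state(): the state, without advancing time (a new reading comes with each control period).
- grab_frame(name): name is "scene" or "top"; returns the picture (420x560x3 uint8, red, green, blue); there is no depth.
- camera_model(name): a dict with "camera_matrix" (3x3 intrinsics, pixels), "dist_coeffs" ([k1, k2, p1, p2, k3] as OpenCV has them; the pictures are not rectified), "rvec" (rotation vector, rad) and "tvec" (3), from world to camera coordinates, as OpenCV has them. Camera axes: x right, y down, z forward; pixel columns grow to the right and rows downward; lengths in m; the calibration is good to about 2 mm. A picture is of the moment at which its call begins. camera_model takes no time and is no camera call.
- job_done(): hands the job in, once; it reports no verdict.
Trained networks look in the newest picture that a camera, given by its name, has taken for a name from the list of things; names that differ only in an ending like _2 or _b are one class to them, and where a whole thing is asked for, a point or a joint stands for the part that bears it (a point fixed in the world has none). Each returns a list of dicts, best first, with "conf" (0 to 1); they miss things now and then, are a little off and sometimes report something else, mostly with a low value. They report only what shows in the picture. A call takes as long as a camera call.
- find_in(camera, target): "bbox" ([left, top, right, bottom] in pixels, round what is visible of it).
- silhouettes(camera, target): "mask" (420x560 bool, what is visible of it) and "bbox" ([left, top, right, bottom] in pixels, round what is visible of it).
- landmark_of(camera, target): "pixel" ([column, row] in pixels: a listed point, or the origin of a listed thing).
The state is a dict: "time": time; "joint_pos": joint angles; "joint_vel": joint speeds; "joint_efforts": joint torques, N m; "tool_pos": TCP position; "tool_rot": TCP orientation; "contact_force": force on the tool from outside, world axes, zero at the start; "ft_torque": the same for the moment, N m; "gripper_width": opening from 0.0 (shut) to 1.0 (fully open).
Only numpy, scipy, OpenCV 4.12 (cv2) and the standard library are available. Lean on these libraries where they do the work, as an engineer would, in place of code of your own. Each camera call takes 0.05 s, during which the arm holds its last target.

## Working session

There is one attempt and no reset: what is moved stays moved. The work goes in short steps, Python scripts to look and compute and a shell command to move; the robot and the scene stay as the last step left them, time stands still between calls to the robot, and variables do not carry over. Pictures are saved under pics/ and viewed, and the job is handed in when it is done.

```bash
mkdir -p pics; ls; cat > h.py <<'E'
import numpy as np,cv2
from plant import *
def cam(n):
    m=camera_model(n);K=np.array(m["camera_matrix"],float);d=np.array(m["dist_coeffs"],float)
    R=cv2.Rodrigues(np.array(m["rvec"],float))[0];t=np.array(m["tvec"],float).ravel()
    return K,d,R,t
def ray(n,px):
    K,d,R,t=cam(n);u=cv2.undistortPoints(np.array([[px]],float),K,d)[0,0]
    return -R.T@t, R.T@np.array([u[0],u[1],1])
def atz(n,px,z):
    c,v=ray(n,px);return c+v*(z-c[2])/v[2]
def proj(n,P):
    K,d,R,t=cam(n);return cv2.projectPoints(np.atleast_2d(np.array(P,float)),cv2.Rodrigues(R)[0],t,K,d)[0][:,0]
def tri(p1,p2):
    (a,u),(b,v)=ray("scene",p1),ray("top",p2)
    u/=np.linalg.norm(u);v/=np.linalg.norm(v)
    s=np.linalg.lstsq(np.c_[u,-v],b-a,rcond=None)[0];A=a+s[0]*u;B=b+s[1]*v
    return (A+B)/2,np.linalg.norm(A-B)
def save(n,f):
    im=grab_frame(n);cv2.imwrite(f,im[:,:,::-1]);return im
E
python3 - <<'E'
from h import *
for n in("scene","top"):
    save(n,f"pics/{n}0.png")
r={}
for n in("scene","top"):
    for t in("thumb_head","ear_ahead","post_mid","rack_axis","next_hole","rack_base"):
        l=landmark_of(n,t);r[n,t]=l[0]["pixel"] if l else None
        print(n,t,[(np.round(x["pixel"],1),round(x["conf"],2)) for x in l[:2]])
Z=dict(thumb_head=.22,ear_ahead=.24,post_mid=.13,rack_axis=.054,next_hole=.054,rack_base=0)
for t in Z:
    if r["scene",t] is not None and r["top",t] is not None: print(t,tri(r["scene",t],r["top",t]))
    for n in("scene","top"):
        if r[n,t] is not None: print(n,t,atz(n,r[n,t],Z[t]))
print(state())
E
```

```text
pics
scene thumb_head [(array([278. , 215.7]), 0.6)]
scene ear_ahead [(array([333.7, 213.9]), 0.61), (array([284.5, 203.8]), 0.56)]
scene post_mid [(array([280.9, 226.1]), 0.73)]
scene rack_axis []
scene next_hole [(array([333.4, 214.2]), 0.65)]
scene rack_base [(array([333. , 267.5]), 0.6)]
top thumb_head [(array([288.1, 236.7]), 0.58)]
top ear_ahead [(array([275.3, 225.4]), 0.62)]
top post_mid [(array([287.3, 238.3]), 0.84)]
top rack_axis [(array([341.4, 196.9]), 0.22)]
top next_hole [(array([290.4, 170.5]), 0.6)]
top rack_base [(array([343.7, 193.7]), 0.83)]
thumb_head (array([0.46638685, 0.02512478, 0.2556652 ]), np.float64(0.002636775646267834))
scene thumb_head [0.47117293 0.03552411 0.22      ]
top thumb_head [0.46603114 0.02497687 0.22      ]
ear_ahead (array([0.54333508, 0.0168089 , 0.22420875]), np.float64(0.12917130871093588))
scene ear_ahead [ 0.59547239 -0.02071864  0.24      ]
top ear_ahead [0.48761596 0.0505966  0.24      ]
post_mid (array([0.46835963, 0.02488734, 0.16284827]), np.float64(0.008713634277289899))
scene post_mid [0.47571335 0.03298364 0.13      ]
top post
[... 501 characters left out ...]
t_pos': array([ 1.12001271e+00,  5.26514779e-02,  1.61286841e+00,  3.59115409e-05,
        1.47596960e+00, -1.19011614e-01]), 'joint_vel': array([ 5.87800351e-04, -9.90333289e-05, -1.17787692e-03,  3.14868914e-04,
       -2.33481162e-04,  1.12581296e-03]), 'joint_efforts': array([-1.61171676e-03, -3.93560779e+01, -3.70365644e+01, -2.10972953e-04,
        4.98253394e-04,  2.23758377e-06]), 'tool_pos': array([0.20357313, 0.59092015, 0.24835258]), 'tool_rot': array([-2.65706666e-06,  1.65127910e-01,  9.86272158e-01,  5.45266881e-05]), 'contact_force': array([-0.0403406 , -0.40405975,  0.38962038]), 'ft_torque': array([-0.01785177,  0.05734763,  0.01094843]), 'gripper_width': 0.9943554562866644}
```

View pics/scene0.png

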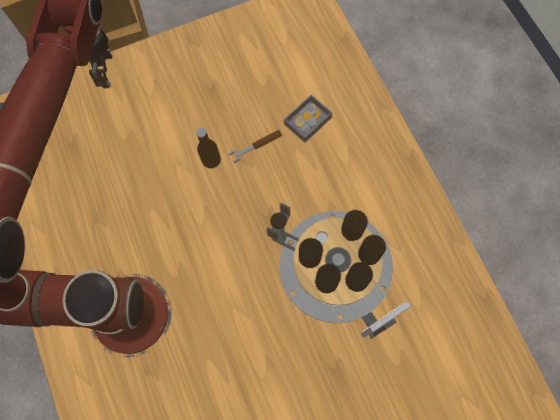

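View pics/top0.png

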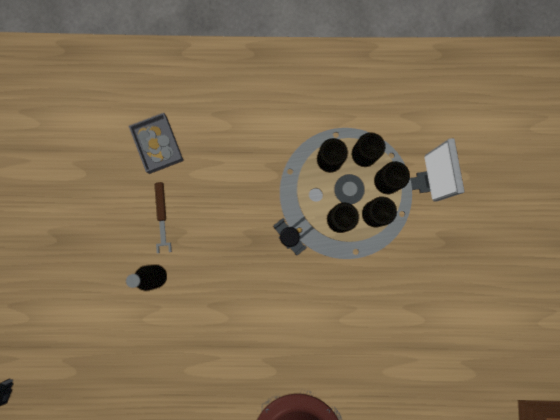

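The top view shows the rack at about (350,192). The post head is at (289,237), with ears at about (279,226) and (301,250), and the next hole is near (291,171). The scene view shows the head at (279,221). I'll zoom in to refine these.

```bash
python3 - <<'E'
import cv2
a=cv2.imread("pics/scene0.png")[190:340,255:415];b=cv2.imread("pics/top0.png")[115:265,260:420]
cv2.imwrite("pics/zs.png",cv2.resize(a,None,fx=4.5,fy=4,interpolation=cv2.INTER_CUBIC)[:, :])
cv2.imwrite("pics/zt.png",cv2.resize(b,None,fx=4,fy=4,interpolation=cv2.INTER_CUBIC))
cv2.imwrite("pics/zs.png",cv2.resize(a,None,fx=4,fy=4,interpolation=cv2.INTER_CUBIC))
E
```

```text
(no output)
```

View pics/zs.png

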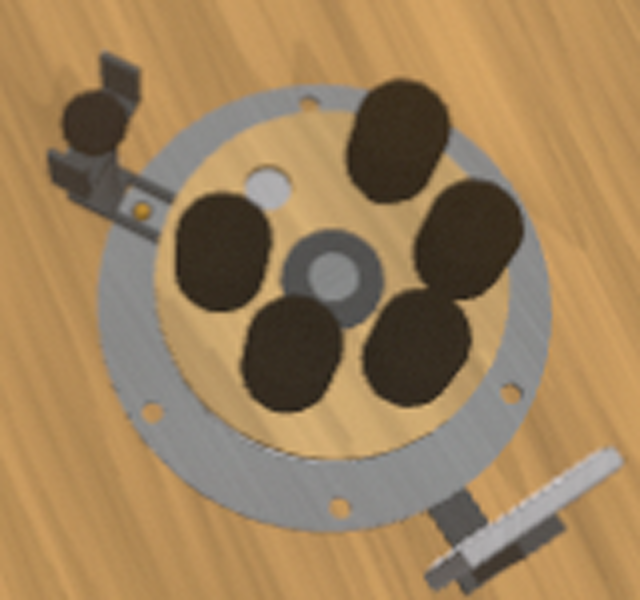

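View pics/zt.png

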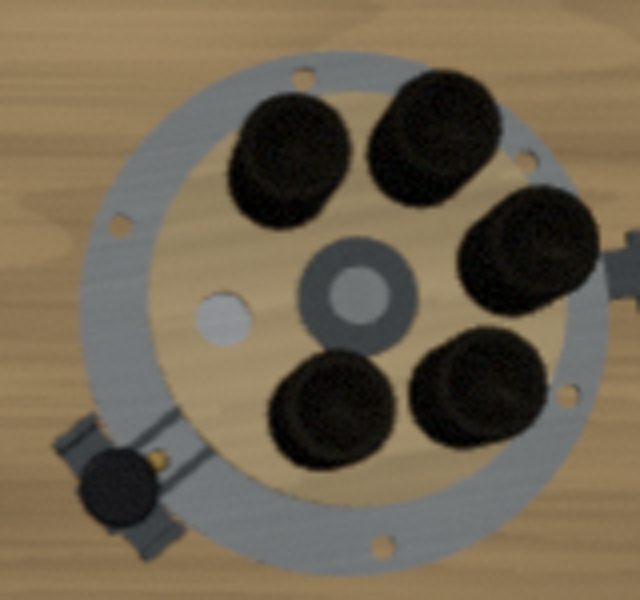

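```bash
cat > fit.py <<'E'
from h import *
from scipy.optimize import least_squares
T=dict(zip([1,2,3,4,5,'h'],[(119,225),(303,79),(527,161),(567,394),(384,547),(119,487)]))
S=dict(zip([1,3,4,5,'h'],[(309,103),(511,394),(340,508),(152,412),(94,122)]))
def pt(p,k):
    cx,cy,a=p[:3]
    if k=='h': return [cx+.172*np.cos(a),cy+.172*np.sin(a),.22]
    b=a-k*np.pi/3; return [cx+.14*np.cos(b),cy+.14*np.sin(b),.054]
def obs(d,o): return {k:(v[0]/4+o[0]-.375,v[1]/4+o[1]-.375) for k,v in d.items()}
O={"top":obs(T,(260,115)),"scene":obs(S,(255,190))}
def res(p,cams=("top","scene")):
    return np.concatenate([(proj(n,[pt(p,k) for k in O[n]])-np.array(list(O[n].values()))).ravel() for n in cams])
if __name__=="__main__":
    for c in(("top",),("scene",),("top","scene")):
        s=least_squares(res,[.57,-.11,2.2],args=(c,));p=s.x
        print(c,p,np.round(s.fun,1));print(" head",pt(p,'h'),"next head",p[0]+.172*np.cos(p[2]-np.pi/3),p[1]+.172*np.sin(p[2]-np.pi/3))
E
python3 fit.py; python3 - <<'E'
from plant import *; from scipy.spatial.transform import Rotation as R
q=state()["tool_rot"];print(R.from_quat([q[1],q[2],q[3],q[0]]).as_matrix().round(3))
E
```

```text
('top',) [ 0.57563591 -0.11058581  2.2581891 ] [ 0.1  0.1 -0.  -0.4 -0.3 -0.   0.3  0.3 -0.2 -0.   0.   0.1]
 head [np.float64(0.4664977498998682), np.float64(0.022353503536632208), 0.22] next head 0.636195654984544 0.05040026823191093
('scene',) [ 0.57626624 -0.10703947  2.25817497] [ 0.   0.6  0.1 -0.2  0.  -0.1 -0.   0.2 -0.1 -0.4]
 head [np.float64(0.4671299561005906), np.float64(0.025901390537977798), 0.22] next head 0.636828257377932 0.05394575795078718
('top', 'scene') [ 0.57583894 -0.1092804   2.25728108] [-0.4 -0.1 -0.5 -0.5 -0.8 -0.1 -0.3  0.2 -0.8 -0.1 -0.7 -0.1  0.3  1.3
  0.3  0.6  0.2  0.8  0.2  0.9  0.1  0.4]
 head [np.float64(0.46682153164105655), np.float64(0.0237579615083299), 0.22] next head 0.6365448338059951 0.05165062545835353
[[-0.945  0.326  0.   ]
 [ 0.326  0.945  0.   ]
 [ 0.     0.    -1.   ]]
```

The two cameras agree to about 3.5 mm: axis (0.576,-0.109), head (0.467,0.024). I'll turn the tool so its x axis points radially outward, which makes its y axis the clockwise tangent. Then I'll shut the fingers and travel high.

```bash
python3 -m crank '[{"angular":[0,0,0],"delta_pos":[0,0,-1],"gripper":0},{"angular":[0,0,0],"delta_pos":[0,0,-1],"gripper":0},{"angular":[0,0,0],"delta_pos":[0,0,-0.7],"gripper":0},{"angular":[0,0,0],"delta_pos":[-0.96,-1,0],"gripper":0},{"angular":[0,0,0],"delta_pos":[-0.96,-1,0],"gripper":0},{"angular":[0,0,0],"delta_pos":[-0.96,-1,0],"gripper":0},{"angular":[0,0,0],"delta_pos":[-0.96,-1,0],"gripper":0},{"angular":[0,0,0],"delta_pos":[-0.96,-1,0],"gripper":0},{"angular":[0,0,0],"delta_pos":[-0.96,-1,0],"gripper":0},{"angular":[0,0,0],"delta_pos":[-0.96,-1,0],"gripper":0},{"angular":[0,0,0],"delta_pos":[-0.96,-1,0],"gripper":0},{"angular":[0,0,0],"delta_pos":[0,0,0],"gripper":0}]'
```

```text
time: 2.2
tool_pos: [0.344, 0.2873, 0.3294]
tool_rot: [0.0, 0.167, 0.986, 0.0]
contact_force: [0.6, 1.1, -0.2]
gripper_width: 0.003
```

```bash
python3 -m crank '[{"angular":[0,0,0],"delta_pos":[-0.96,-1,0],"gripper":0},{"angular":[0,0,0],"delta_pos":[-0.96,-1,0],"gripper":0},{"angular":[0,0,0],"delta_pos":[-0.96,-1,0],"gripper":0},{"angular":[0,0,0],"delta_pos":[-0.96,-1,0],"gripper":0},{"angular":[0,0,0],"delta_pos":[-0.9,-0.9,0],"gripper":0},{"angular":[0,0,1],"delta_pos":[0,0,0],"gripper":0},{"angular":[0,0,1],"delta_pos":[0,0,0],"gripper":0},{"angular":[0,0,1],"delta_pos":[0,0,0],"gripper":0},{"angular":[0,0,1],"delta_pos":[0,0,0],"gripper":0},{"angular":[0,0,1],"delta_pos":[0,0,0],"gripper":0},{"angular":[0,0,1],"delta_pos":[0,0,0],"gripper":0},{"angular":[0,0,0.32],"delta_pos":[0,0,0],"gripper":0}]'; cat > go.py <<'E'
import sys
from h import *
from scipy.spatial.transform import Rotation as Ro
tx,ty=map(float,sys.argv[1:3])
s=state();q=s["tool_rot"];M=Ro.from_quat([q[1],q[2],q[3],q[0]]).as_matrix();p=s["tool_pos"]
print("t",s["time"],"pos",p.round(4),"xang",np.degrees(np.arctan2(M[1,0],M[0,0])).round(2),"tilt",M[2].round(3),"F",s["contact_force"].round(2),"w",round(s["gripper_width"],3))
d=np.array([tx-p[0],ty-p[1],0]);print("need mm tool",(M.T@d*1000).round(1))
C=np.array([.5758,-.1093]);r=p[:2]-C;print("polar r",np.hypot(*r).round(4),"ang",np.degrees(np.arctan2(r[1],r[0])).round(2))
E
python3 go.py .4668 .0238
```

```text
time: 3.7
tool_pos: [0.4297, 0.1044, 0.3292]
tool_rot: [-0.0, 0.427, 0.904, 0.0]
contact_force: [-0.6, 0.5, -0.1]
gripper_width: 0.001
t 3.7 pos [0.4297 0.1044 0.3292] xang 129.43 tilt [ 0. -0. -1.] F [-0.63  0.52 -0.15] w 0.001
need mm tool [-85.8 -22.6  -0. ]
polar r 0.2589 ang 124.34
```

```bash
python3 -m crank '[{"angular":[0,0,0],"delta_pos":[-0.95,-0.25,0],"gripper":0},{"angular":[0,0,0],"delta_pos":[-0.95,-0.25,0],"gripper":0},{"angular":[0,0,0],"delta_pos":[-0.95,-0.25,0],"gripper":0},{"angular":[0,0,0],"delta_pos":[0,0,0],"gripper":0},{"angular":[0,0,0],"delta_pos":[0,0,0],"gripper":0}]'; python3 go.py .4668 .0238
python3 - <<'E'
from h import *
a=save("scene","pics/s1.png");b=save("top","pics/t1.png")
o=np.vstack([cv2.resize(a[150:300,220:380],None,fx=3,fy=3)[:,:],])
o=np.hstack([cv2.resize(a[170:300,230:360],(395,395)),cv2.resize(b[170:300,230:360],(395,395))])
cv2.imwrite("pics/c1.png",o[:,:,::-1])
E
```

```text
time: 4.32
tool_pos: [0.4665, 0.0239, 0.3292]
tool_rot: [-0.0, 0.427, 0.904, 0.0]
contact_force: [-0.5, -0.3, 0.6]
gripper_width: 0.002
t 4.325 pos [0.4665 0.0239 0.3292] xang 129.43 tilt [ 0.001  0.    -1.   ] F [-0.45 -0.3   0.57] w 0.002
need mm tool [-0.3  0.1 -0. ]
polar r 0.1723 ang 129.36
```

View pics/c1.png

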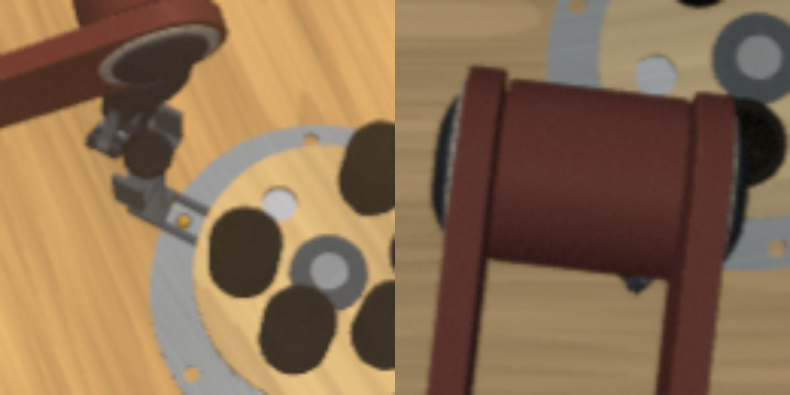

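The head sits between the ears in the scene view and the gripper stands above it; the top view is hidden by the forearm. Next I'll descend to about 8 mm above the head.

```bash
python3 -m crank '[{"angular":[0,0,0],"delta_pos":[0,0,0.9],"gripper":0},{"angular":[0,0,0],"delta_pos":[0,0,0.9],"gripper":0},{"angular":[0,0,0],"delta_pos":[0,0,0.6],"gripper":0},{"angular":[0,0,0],"delta_pos":[0,0,0.4],"gripper":0},{"angular":[0,0,0],"delta_pos":[0,0,0],"gripper":0}]'; python3 go.py .4668 .0238
python3 - <<'E'
from h import *
a=save("scene","pics/s2.png")
cv2.imwrite("pics/c2.png",cv2.resize(a[170:270,230:350],None,fx=5,fy=5)[:,:,::-1])
E
```

```text
time: 5.05
tool_pos: [0.4663, 0.0235, 0.2447]
tool_rot: [-0.001, 0.427, 0.904, -0.0]
contact_force: [0.6, 0.2, 0.4]
gripper_width: 0.001
t 5.05 pos [0.4663 0.0235 0.2447] xang 129.41 tilt [ 0.001 -0.001 -1.   ] F [0.56 0.17 0.37] w 0.001
need mm tool [-0.1  0.6 -0. ]
polar r 0.1721 ang 129.5
```

View pics/c2.png

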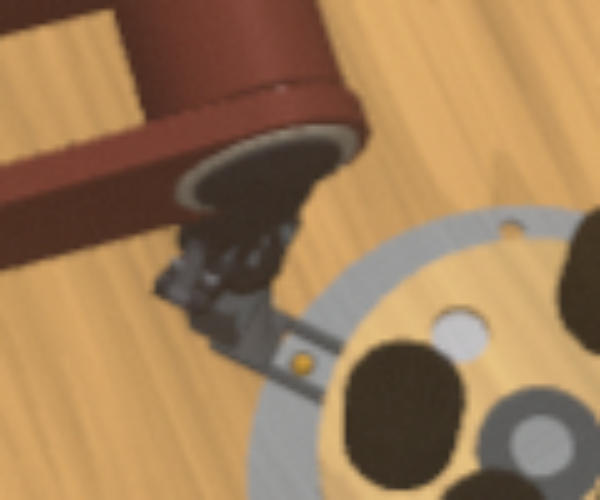

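The fingers are between the ears with no contact yet. I'll press in steps.

```bash
python3 -m crank '[{"angular":[0,0,0],"delta_pos":[0,0,0.2],"gripper":0},{"angular":[0,0,0],"delta_pos":[0,0,0.2],"gripper":0}]'; python3 -m crank '[{"angular":[0,0,0],"delta_pos":[0,0,0.2],"gripper":0},{"angular":[0,0,0],"delta_pos":[0,0,0.15],"gripper":0},{"angular":[0,0,0],"delta_pos":[0,0,0],"gripper":0}]'; python3 go.py .4668 .0238
```

```text
time: 5.35
tool_pos: [0.4673, 0.0232, 0.2343]
tool_rot: [0.001, 0.427, 0.904, 0.0]
contact_force: [-0.8, 0.5, 5.9]
gripper_width: -0.0
time: 5.72
tool_pos: [0.4675, 0.0233, 0.2245]
tool_rot: [0.001, 0.427, 0.904, 0.001]
contact_force: [-1.8, 0.7, 7.9]
gripper_width: 0.001
t 5.725 pos [0.4675 0.0233 0.2245] xang 129.39 tilt [-0.002  0.002 -1.   ] F [-1.79  0.73  7.92] w 0.001
need mm tool [ 0.8 -0.2 -0. ]
polar r 0.1712 ang 129.25
```

```bash
python3 -m crank '[{"angular":[0,0,0],"delta_pos":[0,0,0.08],"gripper":0},{"angular":[0,0,0],"delta_pos":[0,0,0],"gripper":0},{"angular":[0,0,0],"delta_pos":[0,0,0],"gripper":0}]';  python3 -m crank '[{"angular":[0,0,0.5],"delta_pos":[-0.005,0.25,0],"gripper":0},{"angular":[0,0,0.5],"delta_pos":[-0.005,0.25,0],"gripper":0},{"angular":[0,0,0.5],"delta_pos":[-0.005,0.25,0],"gripper":0},{"angular":[0,0,0.5],"delta_pos":[-0.005,0.25,0],"gripper":0},{"angular":[0,0,0],"delta_pos":[0,0,0],"gripper":0}]'; python3 go.py .4668 .0238
python3 - <<'E'
from h import *
a=save("scene","pics/s3.png")
cv2.imwrite("pics/c3.png",cv2.resize(a[170:270,230:350],None,fx=5,fy=5)[:,:,::-1])
E
```

```text
time: 6.1
tool_pos: [0.4676, 0.0234, 0.2227]
tool_rot: [0.001, 0.427, 0.904, 0.001]
contact_force: [-2.0, 1.4, 8.9]
gripper_width: 0.004
time: 6.72
tool_pos: [0.4932, 0.0407, 0.223]
tool_rot: [0.002, 0.505, 0.863, 0.002]
contact_force: [-0.8, 1.1, 8.0]
gripper_width: -0.0
t 6.725 pos [0.4932 0.0407 0.223 ] xang 119.39 tilt [-0.002  0.005 -1.   ] F [-0.8   1.1   8.01] w -0.0
need mm tool [ -1.8 -31.3  -0.1]
polar r 0.1712 ang 118.85
```

View pics/c3.png

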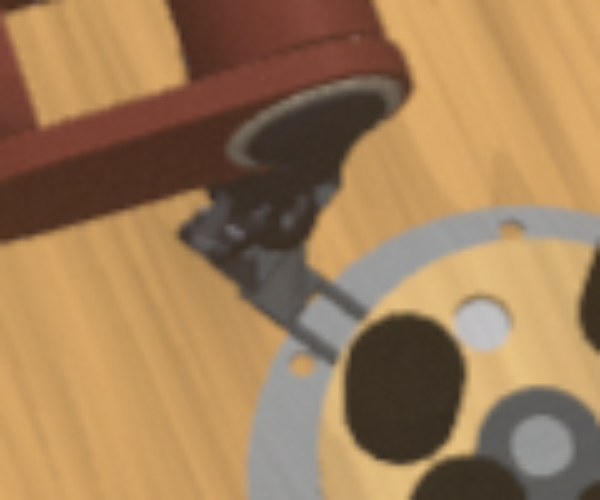

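The rack is turning and the old hole is uncovered. I'll continue the arc with the plunger pressed.

```bash
python3 -m crank '[{"angular":[0,0,0.8],"delta_pos":[-0.014,0.4,0],"gripper":0},{"angular":[0,0,0.8],"delta_pos":[-0.014,0.4,0],"gripper":0},{"angular":[0,0,0.8],"delta_pos":[-0.014,0.4,0],"gripper":0},{"angular":[0,0,0.8],"delta_pos":[-0.014,0.4,0],"gripper":0},{"angular":[0,0,0],"delta_pos":[0,0,0],"gripper":0}]'; python3 go.py .4668 .0238;  python3 -m crank '[{"angular":[0,0,0.8],"delta_pos":[-0.014,0.4,0],"gripper":0},{"angular":[0,0,0.8],"delta_pos":[-0.014,0.4,0],"gripper":0},{"angular":[0,0,0.8],"delta_pos":[-0.014,0.4,0],"gripper":0},{"angular":[0,0,0.8],"delta_pos":[-0.014,0.4,0],"gripper":0},{"angular":[0,0,0],"delta_pos":[0,0,0],"gripper":0}]'; python3 go.py .4668 .0238
python3 - <<'E'
from h import *
a=save("scene","pics/s4.png")
cv2.imwrite("pics/c4.png",cv2.resize(a[170:330,250:410],None,fx=3.7,fy=3.7)[:,:,::-1])
E
```

```text
time: 7.4
tool_pos: [0.5383, 0.0578, 0.2232]
tool_rot: [0.002, 0.62, 0.785, 0.002]
contact_force: [0.5, 0.0, 8.1]
gripper_width: 0.002
t 7.4 pos [0.5383 0.0578 0.2232] xang 103.38 tilt [-0.001  0.006 -1.   ] F [0.53 0.02 8.12] w 0.002
need mm tool [-16.5 -77.5  -0.4]
polar r 0.1713 ang 102.63
time: 8.02
tool_pos: [0.5861, 0.0617, 0.2233]
tool_rot: [0.002, 0.723, 0.691, 0.002]
contact_force: [0.1, -0.5, 7.6]
gripper_width: 0.001
t 8.025 pos [0.5861 0.0617 0.2233] xang 87.34 tilt [-0.001  0.006 -1.   ] F [ 0.14 -0.46  7.62] w 0.001
need mm tool [ -43.4 -117.4   -0.7]
polar r 0.1713 ang 86.56
```

View pics/c4.png

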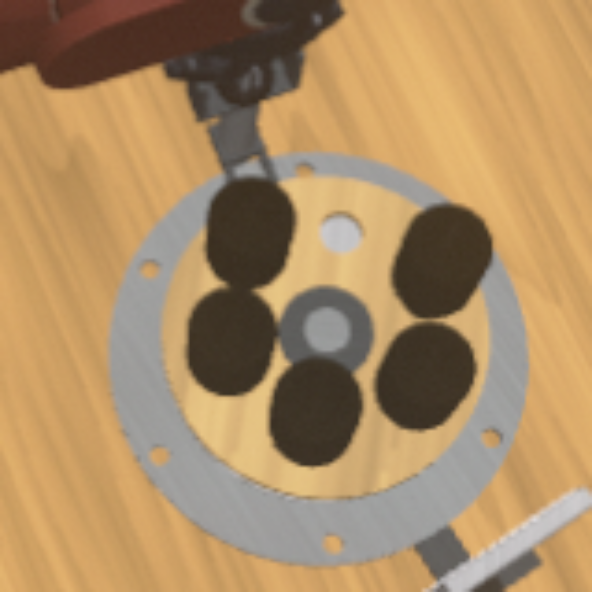

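```bash
cat > pk.py <<'E'
from h import *
def pocket(im):
    # bright disc of empty pocket: low saturation, bright, within rack pan
    hsv=cv2.cvtColor(im,cv2.COLOR_RGB2HSV)
    m=((hsv[...,1]<45)&(hsv[...,2]>140)).astype(np.uint8)
    n,l,s,c=cv2.connectedComponentsWithStats(m)
    o=[]
    for i in range(1,n):
        P=atz("scene",c[i],.064)[:2]-[.5763,-.1070]
        if 25<s[i,4]<400 and .055<np.hypot(*P)<.095: o.append((s[i,4],np.degrees(np.arctan2(P[1],P[0])).round(2),np.hypot(*P).round(4)))
    return o
if __name__=="__main__":
    import sys
    for f in sys.argv[1:]: print(f,pocket(cv2.imread(f)[:,:,::-1]))
E
python3 pk.py pics/s{cene0,1,2,3,4}.png
```

```text
pics/scene0.png [(np.int32(82), np.float64(92.52), np.float64(0.0857))]
pics/s1.png [(np.int32(83), np.float64(92.62), np.float64(0.0857))]
pics/s2.png [(np.int32(83), np.float64(92.62), np.float64(0.0857))]
pics/s3.png [(np.int32(86), np.float64(83.46), np.float64(0.087))]
pics/s4.png [(np.int32(85), np.float64(54.92), np.float64(0.0898))]
```

```bash
python3 - <<'E'
from h import *
import pk
def cen(f):
    im=cv2.imread(f)[:,:,::-1];hsv=cv2.cvtColor(im,cv2.COLOR_RGB2HSV)
    m=((hsv[...,1]<45)&(hsv[...,2]>140)).astype(np.uint8);n,l,s,c=cv2.connectedComponentsWithStats(m)
    return [c[i] for i in range(1,n) if 70<s[i,4]<95 and .055<np.hypot(*(atz("scene",c[i],.064)[:2]-[.5763,-.107]))<.095][0]
C=[cen(f"pics/{f}.png") for f in("scene0","s3","s4")]
for z in(.064,.09,.11,.13):
    print(z,[(np.hypot(*P).round(4),np.degrees(np.arctan2(P[1],P[0])).round(1)) for P in [atz("scene",c,z)[:2]-[.5763,-.107] for c in C]])
E
```

```text
0.064 [(np.float64(0.0857), np.float64(92.5)), (np.float64(0.087), np.float64(83.5)), (np.float64(0.0898), np.float64(54.9))]
0.09 [(np.float64(0.0801), np.float64(95.7)), (np.float64(0.0807), np.float64(86.1)), (np.float64(0.0822), np.float64(55.6))]
0.11 [(np.float64(0.076), np.float64(98.4)), (np.float64(0.076), np.float64(88.4)), (np.float64(0.0764), np.float64(56.2))]
0.13 [(np.float64(0.0721), np.float64(101.4)), (np.float64(0.0714), np.float64(91.0)), (np.float64(0.0705), np.float64(56.9))]
```

With z = 0.113 the pocket gives a consistent radius of 0.075. The rack has turned 43.1° and moves with the fingertip. I'll drive 13° more, to about 56°, then lift to release the head while staying between the ears. The ear push will bring it home.

```bash
sed -i 's/,\.064)\[:2\]/,.113)[:2]/' pk.py
python3 -m crank '[{"angular":[0,0,0.65],"delta_pos":[-0.009,0.325,0],"gripper":0},{"angular":[0,0,0.65],"delta_pos":[-0.009,0.325,0],"gripper":0},{"angular":[0,0,0.65],"delta_pos":[-0.009,0.325,0],"gripper":0},{"angular":[0,0,0.65],"delta_pos":[-0.009,0.325,0],"gripper":0},{"angular":[0,0,0],"delta_pos":[0,0,0],"gripper":0}]'; python3 go.py .6365 .0517;  python3 -m crank '[{"angular":[0,0,0],"delta_pos":[0,0,-0.35],"gripper":0},{"angular":[0,0,0],"delta_pos":[0,0,-0.35],"gripper":0},{"angular":[0,0,0],"delta_pos":[0,0,0],"gripper":0}]'; python3 go.py .6365 .0517
python3 - <<'E'
from h import *
import pk
a=save("scene","pics/s5.png");print(pk.pocket(a))
cv2.imwrite("pics/c5.png",cv2.resize(a[170:330,250:410],None,fx=3.7,fy=3.7)[:,:,::-1])
E
```

```text
time: 8.7
tool_pos: [0.6241, 0.055, 0.2232]
tool_rot: [0.002, 0.797, 0.604, 0.001]
contact_force: [-0.7, -1.5, 8.3]
gripper_width: 0.003
t 8.7 pos [0.6241 0.055  0.2232] xang 74.33 tilt [-0.     0.005 -1.   ] F [-0.74 -1.48  8.34] w 0.003
need mm tool [ 0.1 12.8  0.1]
polar r 0.1713 ang 73.62
time: 9.07
tool_pos: [0.6224, 0.0562, 0.2422]
tool_rot: [0.0, 0.797, 0.605, 0.001]
contact_force: [-0.7, -0.7, -0.2]
gripper_width: 0.005
t 9.075 pos [0.6224 0.0562 0.2422] xang 74.4 tilt [ 0.     0.001 -1.   ] F [-0.73 -0.73 -0.22] w 0.005
need mm tool [-0.5 14.8  0. ]
polar r 0.1719 ang 74.28
[(np.int32(84), np.float64(43.94), np.float64(0.0756))]
```

View pics/c5.png

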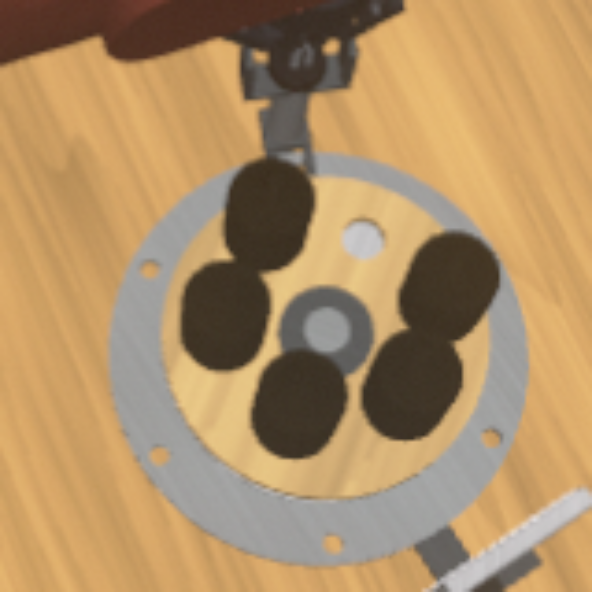

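The rack is at about 55.2°, with the head released to ride level. Now I'll push the ear slowly and watch the force.

```bash
R='x'; python3 -m crank '[{"angular":[0,0,0.4],"delta_pos":[-0.005,0.2,0],"gripper":0},{"angular":[0,0,0.4],"delta_pos":[-0.005,0.2,0],"gripper":0},{"angular":[0,0,0.2],"delta_pos":[-0.002,0.1,0],"gripper":0},{"angular":[0,0,0],"delta_pos":[0,0,0],"gripper":0}]'
python3 -m crank '[{"angular":[0,0,0.17],"delta_pos":[0,0.085,0],"gripper":0},{"angular":[0,0,0.17],"delta_pos":[0,0.085,0],"gripper":0},{"angular":[0,0,0],"delta_pos":[0,0,0],"gripper":0}]'; python3 -m crank '[{"angular":[0,0,0.17],"delta_pos":[0,0.085,0],"gripper":0},{"angular":[0,0,0.17],"delta_pos":[0,0.085,0],"gripper":0},{"angular":[0,0,0],"delta_pos":[0,0,0],"gripper":0}]'; python3 go.py .6365 .0517
python3 - <<'E'
from h import *
import pk
a=save("scene","pics/s6.png");print(pk.pocket(a))
E
```

```text
time: 9.62
tool_pos: [0.6365, 0.0511, 0.2411]
tool_rot: [-0.0, 0.822, 0.569, -0.0]
contact_force: [0.4, -0.2, 0.3]
gripper_width: -0.002
time: 10.0
tool_pos: [0.6409, 0.0495, 0.2414]
tool_rot: [-0.0, 0.831, 0.557, -0.0]
contact_force: [-1.0, 0.2, 0.5]
gripper_width: -0.001
time: 10.38
tool_pos: [0.6464, 0.0471, 0.2415]
tool_rot: [0.001, 0.839, 0.544, 0.0]
contact_force: [0.4, 0.1, -0.6]
gripper_width: -0.001
t 10.375 pos [0.6464 0.0471 0.2415] xang 65.96 tilt [ 0.     0.002 -1.   ] F [ 0.35  0.12 -0.6 ] w -0.001
need mm tool [  0.1 -10.9  -0. ]
polar r 0.1716 ang 65.71
[(np.int32(84), np.float64(40.05), np.float64(0.0756))]
```

```bash
python3 -m crank '[{"angular":[0,0,0.08],"delta_pos":[0,0.04,0],"gripper":0},{"angular":[0,0,0],"delta_pos":[0,0,0],"gripper":0}]'; python3 -m crank '[{"angular":[0,0,0.08],"delta_pos":[0,0.04,0],"gripper":0},{"angular":[0,0,0],"delta_pos":[0,0,0],"gripper":0}]'; python3 go.py .6365 .0517
python3 - <<'E'
from h import *
import pk
a=save("scene","pics/s7.png");print(pk.pocket(a))
cv2.imwrite("pics/c7.png",cv2.resize(a[170:330,250:410],None,fx=3.7,fy=3.7)[:,:,::-1])
E
```

```text
time: 10.68
tool_pos: [0.647, 0.0469, 0.2415]
tool_rot: [0.0, 0.841, 0.542, 0.0]
contact_force: [0.7, 0.1, 0.2]
gripper_width: 0.001
time: 10.92
tool_pos: [0.648, 0.0464, 0.2414]
tool_rot: [0.0, 0.843, 0.539, 0.0]
contact_force: [-0.9, 0.3, -0.2]
gripper_width: -0.002
t 10.925 pos [0.648  0.0464 0.2414] xang 65.18 tilt [ 0.  0. -1.] F [-0.91  0.31 -0.23] w -0.002
need mm tool [ -0.1 -12.7  -0. ]
polar r 0.1717 ang 65.12
[(np.int32(85), np.float64(39.34), np.float64(0.0754))]
```

View pics/c7.png

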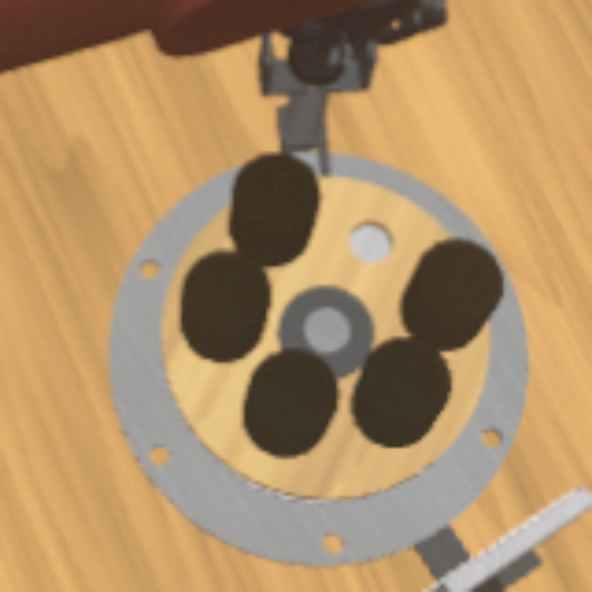

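```bash
python3 -m crank '[{"angular":[0,0,0.06],"delta_pos":[0,0.035,0],"gripper":0},{"angular":[0,0,0],"delta_pos":[0,0,0],"gripper":0}]'; python3 -m crank '[{"angular":[0,0,0.06],"delta_pos":[0,0.035,0],"gripper":0},{"angular":[0,0,0],"delta_pos":[0,0,0],"gripper":0}]'; python3 go.py .6365 .0517
python3 - <<'E'
from h import *
import pk
a=save("scene","pics/s8.png");print(pk.pocket(a))
E
```

```text
time: 11.22
tool_pos: [0.649, 0.046, 0.2414]
tool_rot: [0.0, 0.844, 0.536, 0.0]
contact_force: [-0.3, -0.4, 0.7]
gripper_width: 0.0
time: 11.48
tool_pos: [0.6499, 0.0456, 0.2414]
tool_rot: [-0.0, 0.845, 0.534, -0.0]
contact_force: [0.6, 0.4, 0.5]
gripper_width: 0.001
t 11.475 pos [0.6499 0.0456 0.2414] xang 64.58 tilt [-0. -0. -1.] F [0.59 0.35 0.47] w 0.001
need mm tool [ -0.2 -14.7   0. ]
polar r 0.1717 ang 64.43
[(np.int32(84), np.float64(39.35), np.float64(0.0756))]
```

```bash
python3 -m crank '[{"angular":[0,0,0.06],"delta_pos":[0,0.035,0],"gripper":0},{"angular":[0,0,0],"delta_pos":[0,0,0],"gripper":0}]'; python3 -m crank '[{"angular":[0,0,0.06],"delta_pos":[0,0.035,0],"gripper":0},{"angular":[0,0,0],"delta_pos":[0,0,0],"gripper":0}]'; python3 go.py .6365 .0517
python3 - <<'E'
from h import *
import pk
a=save("scene","pics/s9.png");print(pk.pocket(a))
E
```

```text
time: 11.78
tool_pos: [0.6508, 0.0451, 0.2414]
tool_rot: [-0.0, 0.847, 0.532, 0.0]
contact_force: [0.9, -0.2, 0.1]
gripper_width: -0.001
time: 12.02
tool_pos: [0.6518, 0.0446, 0.2414]
tool_rot: [0.0, 0.848, 0.53, 0.0]
contact_force: [0.1, -0.3, 0.0]
gripper_width: 0.001
t 12.025 pos [0.6518 0.0446 0.2414] xang 63.98 tilt [-0.  0. -1.] F [ 0.09 -0.34  0.01] w 0.001
need mm tool [ -0.4 -16.8  -0. ]
polar r 0.1717 ang 63.73
[(np.int32(85), np.float64(39.34), np.float64(0.0754))]
```

```bash
python3 pk.py pics/scene0.png pics/s1.png; python3 -m crank '[{"angular":[0,0,0.06],"delta_pos":[0,0.035,0],"gripper":0},{"angular":[0,0,0],"delta_pos":[0,0,0],"gripper":0}]'; python3 -m crank '[{"angular":[0,0,0.06],"delta_pos":[0,0.035,0],"gripper":0},{"angular":[0,0,0],"delta_pos":[0,0,0],"gripper":0}]'; python3 go.py .6365 .0517
python3 - <<'E'
from h import *
import pk
a=save("scene","pics/s10.png");print(pk.pocket(a))
cv2.imwrite("pics/c10.png",cv2.resize(a[150:230,290:390],None,fx=7,fy=7)[:,:,::-1])
E
```

```text
pics/scene0.png [(np.int32(82), np.float64(98.82), np.float64(0.0754))]
pics/s1.png [(np.int32(83), np.float64(98.94), np.float64(0.0754))]
time: 12.32
tool_pos: [0.6527, 0.0442, 0.2414]
tool_rot: [-0.0, 0.849, 0.528, -0.0]
contact_force: [-1.1, -1.0, -0.0]
gripper_width: -0.001
time: 12.58
tool_pos: [0.6537, 0.0438, 0.2414]
tool_rot: [0.0, 0.851, 0.525, -0.0]
contact_force: [-0.4, 0.1, 0.5]
gripper_width: 0.002
t 12.575 pos [0.6537 0.0438 0.2414] xang 63.38 tilt [-0. -0. -1.] F [-0.38  0.15  0.53] w 0.002
need mm tool [ -0.6 -18.9   0. ]
polar r 0.1717 ang 63.03
[(np.int32(88), np.float64(38.8), np.float64(0.0753))]
```

View pics/c10.png

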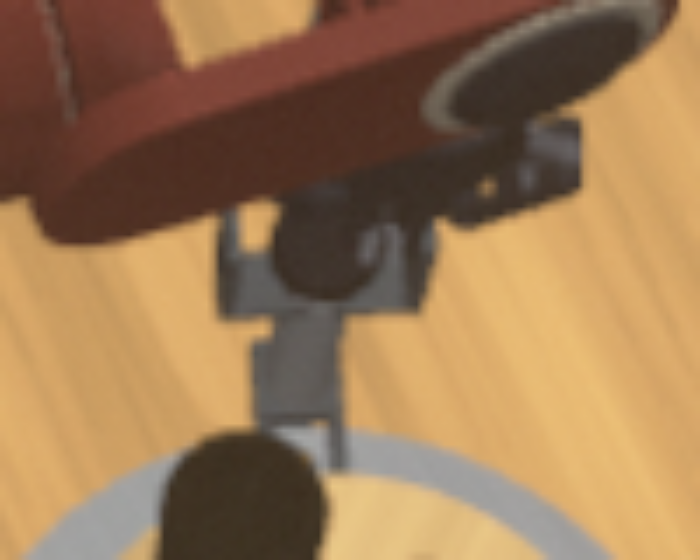

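```bash
python3 -m crank '[{"angular":[0,0,0],"delta_pos":[0,0.035,0],"gripper":0},{"angular":[0,0,0],"delta_pos":[0,0,0],"gripper":0}]'; python3 -m crank '[{"angular":[0,0,0],"delta_pos":[0,0.035,0],"gripper":0},{"angular":[0,0,0],"delta_pos":[0,0,0],"gripper":0}]'; python3 go.py .6365 .0517
python3 - <<'E'
from h import *
import pk
a=save("scene","pics/s11.png");print(pk.pocket(a))
E
```

```text
time: 12.88
tool_pos: [0.6541, 0.0435, 0.2413]
tool_rot: [-0.001, 0.851, 0.525, -0.0]
contact_force: [-3.6, 0.8, 1.3]
gripper_width: -0.001
time: 13.12
tool_pos: [0.6545, 0.0433, 0.2413]
tool_rot: [-0.001, 0.851, 0.526, -0.001]
contact_force: [-6.3, 1.2, 2.8]
gripper_width: 0.005
t 13.125 pos [0.6545 0.0433 0.2413] xang 63.41 tilt [-0.001 -0.003 -1.   ] F [-6.35  1.22  2.8 ] w 0.005
need mm tool [ -0.6 -19.8   0.1]
polar r 0.1717 ang 62.73
[(np.int32(86), np.float64(38.59), np.float64(0.0754))]
```

The force rises to 6.5 N while the rack holds at about 60.3°, so the pin has latched. I'll back off to mid-gap, lift clear and retreat.

```bash
python3 -m crank '[{"angular":[0,0,0],"delta_pos":[0,-0.3,0],"gripper":0},{"angular":[0,0,0],"delta_pos":[0,-0.35,0],"gripper":0},{"angular":[0,0,0],"delta_pos":[0,0,-0.5],"gripper":0},{"angular":[0,0,0],"delta_pos":[0,0,-1],"gripper":0},{"angular":[0,0,0],"delta_pos":[0,0,-1],"gripper":0},{"angular":[0,0,0],"delta_pos":[0,0,-1],"gripper":0},{"angular":[0,0,0],"delta_pos":[1,0,0],"gripper":0},{"angular":[0,0,0],"delta_pos":[1,0,0],"gripper":0},{"angular":[0,0,0],"delta_pos":[1,0,0],"gripper":0},{"angular":[0,0,0],"delta_pos":[1,0,0],"gripper":0},{"angular":[0,0,0],"delta_pos":[1,0,0],"gripper":0},{"angular":[0,0,0],"delta_pos":[1,0,0],"gripper":0}]'; python3 -m crank '[{"angular":[0,0,0],"delta_pos":[1,0,0],"gripper":0},{"angular":[0,0,0],"delta_pos":[1,0,0],"gripper":0},{"angular":[0,0,0],"delta_pos":[0,0,0],"gripper":0},{"angular":[0,0,0],"delta_pos":[0,0,0],"gripper":0}]'; python3 go.py .6365 .0517
python3 - <<'E'
from h import *
import pk
a=save("scene","pics/s12.png");print(pk.pocket(a));b=save("top","pics/t12.png")
for n in("scene","top"): print(n,landmark_of(n,"thumb_head")[:1],proj(n,[[.6364,.0519,.22],[.6364,.0519,.21]]))
cv2.imwrite("pics/c12.png",np.hstack([cv2.resize(a[170:330,250:410],(395,395)),cv2.resize(b[110:270,250:410],(395,395))])[:,:,::-1])
E
```

```text
time: 14.68
tool_pos: [0.7195, 0.2133, 0.3481]
tool_rot: [0.001, 0.851, 0.525, 0.001]
contact_force: [0.2, -0.0, 0.0]
gripper_width: 0.004
time: 15.18
tool_pos: [0.7457, 0.2657, 0.3472]
tool_rot: [0.0, 0.851, 0.525, 0.0]
contact_force: [0.7, -0.4, 0.2]
gripper_width: -0.004
t 15.175 pos [0.7457 0.2657 0.3472] xang 63.38 tilt [ 0.     0.001 -1.   ] F [ 0.66 -0.39  0.18] w -0.004
need mm tool [-2.403e+02 -1.700e+00 -1.000e-01]
polar r 0.4117 ang 65.63
[(np.int32(89), np.float64(38.91), np.float64(0.0754))]
scene [{'pixel': [338.7, 179.4], 'conf': 0.68}] [[335.66012465 184.97355719]
 [335.36282199 186.36763815]]
top [{'pixel': [274.3, 151.4], 'conf': 0.66}] [[275.29317015 152.8580597 ]
 [275.35135048 153.76651756]]
```

View pics/c12.png

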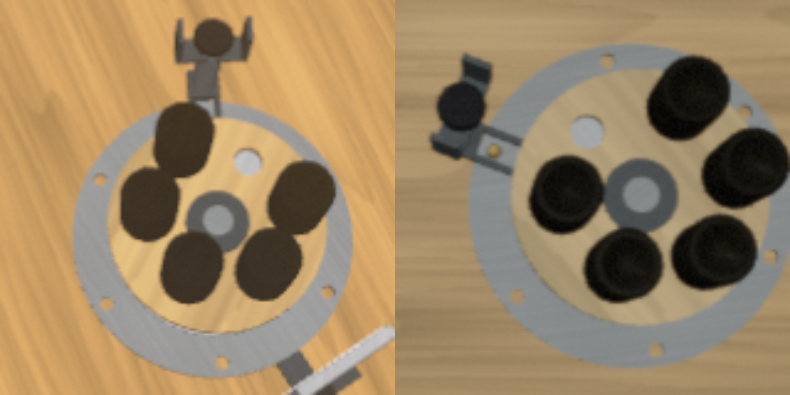

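View pics/t12.png

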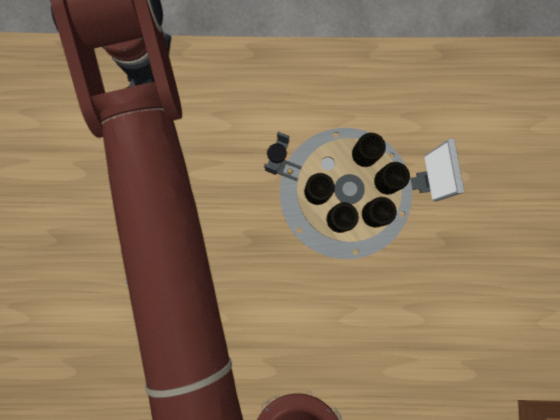

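The gold pin shows in the arm's window again, at the hole, just as at the start; it was absent while pressed. The pocket has turned 60.0°. Last, I'll check the bench items.

```bash
python3 - <<'E'
from h import *
a=cv2.imread("pics/scene0.png");b=cv2.imread("pics/s12.png")
cv2.imwrite("pics/c13.png",np.hstack([a[80:200,180:360],b[80:200,180:360]]).repeat(2,0).repeat(2,1))
E
```

```text
(no output)
```

View pics/c13.png

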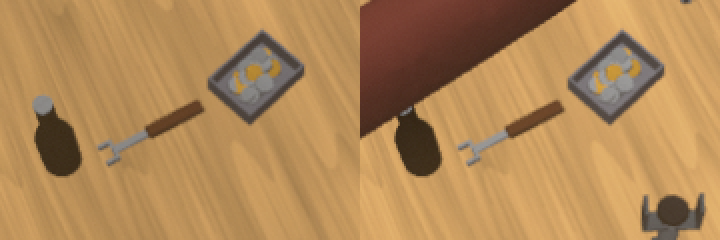

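The tray, lifter and spare bottle are in the same pixel positions as before, so I'm handing in.

```bash
python3 -c "
from plant import *
print(job_done())"
```

```text
the job is handed in; nothing more can be done
None
```

The rack is one hole further clockwise and, by every check I had, locked there. I handed the job in just after 15 s; the system gives no verdict.

**What I did:** I pressed the plunger in about 14–16 mm at the first hole. I drove the rack about 55° with the fingertip, then let the head up so the pin rode on the plate. A slow push on the ear ahead took it to the next hole.

**Last checks:**
- **Turn:** the empty pocket in the scene camera has moved 60.0°, against a target of 60°.
- **Lock:** at the end of the push the ear resisted with over 6 N, well above the 1–2 N of friction. The rack moved only about 0.2° under that push.
- **Plunger out:** the gold pin shows in the arm's window again, as it did at the start, and it was not visible while pressed. I did not measure the head's height directly.
- **Bottles and bench:** all five bottles stand upright in their pockets. The tray, lifter and spare bottle are where they were, though the arm hid part of the spare bottle's cap.
- **Robot:** it is well clear and touching nothing.

**Disagreements:** the two cameras' position fits differ by about 3.5 mm, and I used the mean. The landmark network put the head 1–2 pixels from the position I calculated in the top view, and about 6 pixels off in the scene view. I took the scene figure as network error and did not act on it.

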